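# Gauge a fresh cheese

## Task

Slide the spatula under the soft cheese lying on the draining stand's two rails, lift it, and set it down gently on the two rails of the thickness gauge, centred under the raised foot; then draw the spatula out. Only then lower the gauge's lever gently until its foot rests on the cheese, and leave the spatula lying flat on the table. Never touch the cheese with the gripper, and leave the other things where they are.

Things in the scene. Friction and masses are not known exactly. Their poses are not given: they have to be found in the camera images.
- cheese: the white soft cheese to be moved: a disc 100 mm in diameter and 30 mm thick, about 220 g, lying flat across the draining stand's rails; origin at the centre of its underside, z up
- stand: draining stand (fixed): white tray 140 mm (its x) by 130 mm with side lips 14 mm high and two steel rails along its x, 130 mm long. Rail tops 24 mm above the table; the gap between the rails is 64 mm wide, open at both ends, its floor 4 mm above the table, so 20 mm of free height under the cheese. Origin at the centre, on the table; its -x end looks roughly towards the robot
- gauge: thickness gauge (fixed): grey base plate with two steel rails along its x just like the stand's (130 mm long, tops 24 mm above the table, gap 64 mm wide, its floor 4 mm above the table), open at the -x end, which looks roughly towards the robot; behind them, at x = +100 mm, a post 110 mm tall carries the lever. Origin on the table, below the place for the cheese
- nest (a point): the place for the cheese on the gauge: midpoint between the rails at the height of their tops; axes as the gauge
- lever (a joint): hinge of the gauge's lever, axis parallel to the gauge's y through x = +100 mm, z = 100 mm of the gauge. In rad: 0.55 to 0.72 = raised, as at the start; 0 = arm level, where the foot meets the top of a cheese lying on the rails; its stop is at -0.06. It stays where it is left; about 3 N on the paddle moves it
- foot (a point): centre of the underside of the lever's round white foot (36 mm in diameter), sprung (gives up to 12 mm), which hangs 46 mm below the arm line, 100 mm from the hinge; above the nest when the lever is down, its underside about 110 mm or more above the table when raised
- paddle (a point): top of the black paddle at the lever's free end, 130 mm from the hinge towards the gauge's -x, where it is pressed down; the paddle is 45 mm long and 34 mm wide. With the lever level it lies 106 mm above the table, 30 mm towards -x from the nest's centre
- spatula: spatula, white nylon blade, raised black handle, 200 g, flat on the table. Origin at the centre of the blade's underside, x towards the blade's front edge. Blade x -50 to 50 mm, 46 wide, 3 thick. Neck at x -48 to -67. Handle parallel to it, x -60 to -195, 20 wide, 22 tall, its centre line 48 above the blade's underside; a heel at its rear end goes down to the blade's level
- spatula_grip (a point): a good place to grip the spatula: on the centre line of its handle, at x = -125 mm, 48 mm above the blade's underside; axes as the spatula
- spray_bottle: white plastic bottle, 64 mm wide, 170 mm tall; bystander; origin at the centre of its underside
- jar: squat glass jar with a steel cap, 64 mm wide, 85 mm tall; bystander; origin at the centre of its underside
- bowl: steel bowl, 130 mm wide, 55 mm tall; bystander; origin at the centre of its underside
- mug: white mug, 76 mm wide, 90 mm tall; bystander; origin at the centre of its underside
- other_cheese: a cheese just like the one to be moved, but lying directly on the table; bystander; origin at the centre of its underside
- mould: white open cheese mould (tube), 108 mm wide, 70 mm tall; bystander; origin at the centre of its underside
- brush: small hand brush lying on the table; bystander; origin at the middle of its underside
Mind the look-alikes: they are no part of the job. Leave any purple look-alike of the stand alone.

How it is judged:
By the outcome, as a careful person would: the job done as asked, in the order asked, and still so for the second after the job is handed in, with the robot touching nothing.
It also fails if it takes over 64 s, if anything falls off the work surface, if the arm or the gripper's body presses on something with over 40 N, if the wrist force passes 120 N, or if a joint passes its speed limit or range.

## Robot

A 6-joint arm with a two-finger parallel gripper is mounted at the origin on the work surface. World frame = base frame: x ahead of the robot, y to its left, z up, the work surface at z = 0. Lengths are in m, angles in rad, forces in N, time in s.
With the tool pointing down it reaches from about 0.25 to 0.725 m from the base axis. Payload 4 kg.
Tool frame: the origin (TCP) lies at the very end of the fingers, on their centre line; the grasp point (between the pads) lies 19 mm behind it; z points along the fingers, y is the line along which they close (so a half turn about z gives the same grasp; the last joint's range is limited). The gripper opens to 85 mm and grips with 20 to 120 N. Pads are 22 mm wide; open, the fingers measure 114 mm over their backs; the gripper's body (76 mm by 85 mm) begins 54 mm behind the grasp point. The pads swing forward as they close: fully open they stand 13 mm farther back than shut.
Start: joints at [-1.188, 0.241, 0.005, 1.335, 0, 1.571], TCP at [0.187, -0.464, 0.231] pointing down, gripper open.
Joint ranges: [-2.72, 2.72], [-1.05, 1.87], [-1.09, 1.28], [-1.99, 2.15], [-1.42, 1.44], [-3.14, 3.14]. Speed limits (rad/s): [2.79, 2.79, 3.14, 3.14, 3.14, 3.14].

## Interface

Orientations are given as a unit quaternion [x, y, z, w].
In Python, from workcell import * gives the robot as it stands. The module is installed in compiled form; this text tells all that it offers.
- The arm moves only by the tool send_rows, never from a script. Its argument "steps" is text: rows parted by semicolons, each of 7 numbers parted by spaces: the opening, from -1 (shut) to 1 (fully open), then the shift along the world's x, y, z in m, then the turn, a rotation vector about the world's x, y, z in rad. A call has exactly 5 rows; each row shifts and turns the commanded pose from where the row before left it; what a row does not reach is not made up. A row lasts 1/12 s, in which the tool goes at most 41.7 mm and 7.16 degrees, less where a joint would pass 70% of its speed; a pose out of reach is approached as far as the arm can. A call is refused whole if a number of a shift passes 0.0417 or a number of a turn 0.125, either way. A call with a gripper value outside its range is refused whole. The fingers move at their own pace and stop on an object; the grip force is fixed at half the most. Time passes only in rows, so rows that do not move let the fingers close, or fill a call up. It gives the time, the measured TCP pose, the force, the opening and the grip force at its end, in the units of the state.
- get_obs(): the state, without advancing time (a new reading comes with each control period).
- camera(name): name is "side" or "top" or "wrist"; returns a dict with "frame" (400x640x3 uint8, red, green, blue), "range_z" (400x640 float32, m along the optical axis (not along the pixel's ray), 0 where there is no reading), "camera_matrix" (3x3 intrinsics, pixels), "k1" (the pictures are not rectified: a ray, as slopes to the right and down, at radius r is drawn at 1 + k1 r^2 times it, then the intrinsics apply), "extrinsics" (4x4, takes a point from world to camera coordinates); the wrist camera has in their place "T_tool_cam" (4x4, takes a point from camera to tool coordinates, whose origin is the TCP and whose axes are the flange's). Camera axes: x right, y down, z forward; pixel columns grow to the right and rows downward; lengths in m; the calibration is good to about 2 mm. A picture is of the moment at which its call begins: read the wrist's pose just before it.
- job_done(): hands the job in; it is judged then, once.
The state is a dict: "clock": time; "joint_pos": joint angles; "joint_vel": joint speeds; "tau": joint torques, N m; "eef_pos": TCP position; "tool_rot": TCP orientation; "ft_force": force on the tool from outside, world axes, zero at the start; "ft_torque": the same for the moment, N m; "grip_width": finger opening in m; "grasp_force": force on a finger pad.
Only numpy, scipy, OpenCV 4.12 (cv2) and the standard library are available. Lean on these libraries where they do the work, as an engineer would, in place of code of your own. Each camera call takes 0.05 s, during which the arm holds its last target. There are 200 camera calls.

## Working session

There is one attempt and no reset: what is moved stays moved. The work goes in short steps, Python scripts to look and compute and a tool call to move; the robot and the scene stay as the last step left them, time stands still between calls to the robot, and variables do not carry over. Pictures are saved under pics/ and viewed, at most 10 in all, crops included, and the job is handed in when it is done.

Besides the shell and the picture viewer there is one more tool, called after "Call:" in YAML: its name, and indented under it one key for each argument. send_rows: Moves the arm, as the interface text tells. Its arguments: {"type":"object","properties":{"steps":{"type":"string"}},"required":["steps"]}

```bash
mkdir -p pics; cat > h.py <<'E'
from workcell import *
import numpy as np, cv2
from scipy.spatial.transform import Rotation as R
def cloud(c):
    K=c["camera_matrix"];z=c["range_z"];v,u=np.mgrid[:400,:640].astype(float)
    x=(u-K[0,2])/K[0,0];y=(v-K[1,2])/K[1,1];xs,ys=x.copy(),y.copy()
    for _ in range(8):
        s=1+c["k1"]*(xs*xs+ys*ys);xs,ys=x/s,y/s
    P=np.stack([xs*z,ys*z,z],-1);T=np.linalg.inv(c["extrinsics"]) if "extrinsics" in c else None
    if T is None:
        o=c["obs"];T=np.eye(4);T[:3,:3]=R.from_quat(o["tool_rot"]).as_matrix();T[:3,3]=o["eef_pos"];T=T@c["T_tool_cam"]
    W=P@T[:3,:3].T+T[:3,3];W[z==0]=np.nan
    return W,T,np.stack([xs,ys,np.ones_like(xs)],-1)@T[:3,:3].T
def cam(n):
    o=get_obs();c=camera(n);c["obs"]=o;return c
E
python3 - <<'E'
from h import *
o=get_obs();print({k:np.round(v,3) for k,v in o.items()})
for n in("top","side"):
    c=cam(n);cv2.imwrite(f"pics/{n}0.png",c["frame"][...,::-1]);W,T,_=cloud(c);print(n,T[:3,3].round(3),T[:3,2].round(3),c["k1"]);np.savez(f"{n}0.npz",W=W,f=c["frame"])
E
```

```text
{'clock': np.float64(0.0), 'joint_pos': array([-1.188,  0.241,  0.004,  1.335,  0.   ,  1.571]), 'joint_vel': array([ 0.002,  0.002, -0.   , -0.   ,  0.001,  0.001]), 'tau': array([-0.0000e+00, -3.7232e+01,  2.5241e+01,  1.7000e-02,  0.0000e+00,
        0.0000e+00]), 'eef_pos': array([ 0.187, -0.463,  0.23 ]), 'tool_rot': array([ 0.982,  0.19 , -0.   , -0.001]), 'ft_force': array([ 0.211,  0.769, -0.092]), 'ft_torque': array([-0.023,  0.012, -0.032]), 'grasp_force': np.float64(0.0), 'grip_width': np.float64(0.085)}
top [ 0.168 -0.027  1.586] [ 0.227  0.013 -0.974] -0.12652613589998676
side [0.268 1.074 1.227] [ 0.154 -0.681 -0.716] -0.005248214426360288
```

View pics/top0.png

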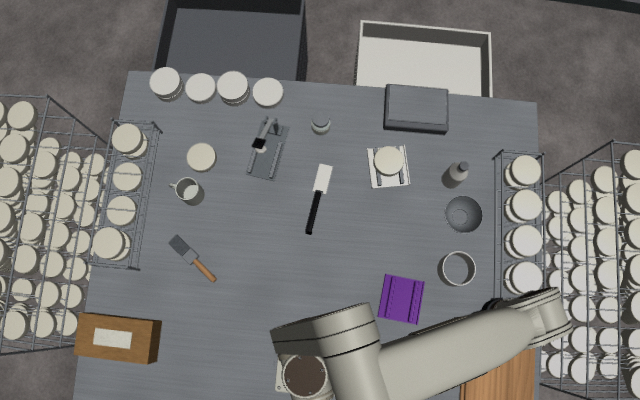

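View pics/side0.png

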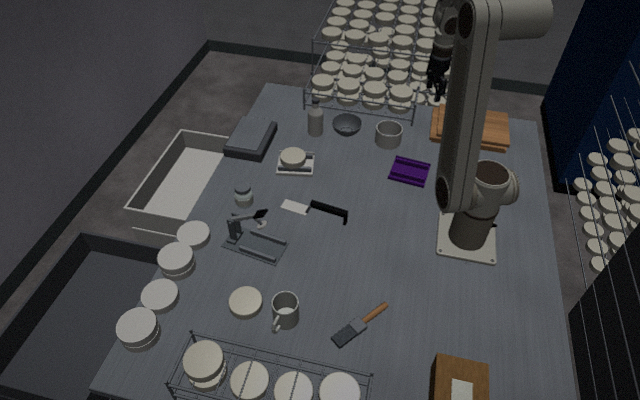

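The top view shows the stand and cheese at about (388,165), the gauge at (268,150) with its lever raised, the spatula blade at (323,178) with its handle running to (310,233), and the jar at (320,125). The side view agrees. Next I measure them.

```bash
python3 - <<'E'
from h import *
d=np.load("top0.npz");W,f=d["W"],d["f"].astype(int)
hsv=cv2.cvtColor(d["f"],cv2.COLOR_RGB2HSV).astype(int)
def box(r,m): 
    k=np.zeros(m.shape,bool);k[r[1]:r[3],r[0]:r[2]]=1;return k&m
def rect(P):
    c,s,a=cv2.minAreaRect((P[:,:2]*1000).astype(np.float32));print("  rect c",np.round(c,1),"size",np.round(s,1),"ang",round(a,2))
z=W[...,2]
print("table z",np.nanmedian(z[240:260,240:290]), hsv[178,323],hsv[215,313],hsv[160,388],hsv[183,388],hsv[160,265])
m=box((362,138,415,192),(z>.044)&(z<.065));P=W[m];print("cheese",m.sum(),np.median(P,0).round(4));
(c,r)=cv2.minEnclosingCircle((P[:,:2]*1000).astype(np.float32));print(c,r)
m=box((362,138,415,192),(hsv[...,2]>150)|(z>.01));P=W[m];print("stand",m.sum());rect(P)
m=box((305,155,335,200),(hsv[...,2]>170)&(z<.02));P=W[m];print("blade",m.sum(),np.median(P,0).round(4));rect(P)
m=box((300,185,330,240),(hsv[...,2]<60)&(z>.03));P=W[m];print("handle",m.sum(),np.median(P,0).round(4));rect(P)
m=box((240,110,295,190),(z>.015)&(z<.032));P=W[m];print("grails",m.sum(),np.median(P,0).round(4));rect(P)
m=box((240,110,295,190),(z>.08)&(hsv[...,2]<50));P=W[m];print("paddle",m.sum(),np.median(P,0).round(4));
m=box((240,110,295,190),(z>.08));P=W[m];print("lever",m.sum(),P.min(0),P.max(0));
big=[]
for r,n in(((240,110,297,190),"g"),((360,138,418,192),"s"),((295,155,345,240),"p")):
    big.append(cv2.resize(d["f"][r[1]:r[3],r[0]:r[2]],None,fx=5,fy=5,interpolation=cv2.INTER_CUBIC))
H=max(b.shape[0] for b in big);im=np.hstack([np.pad(b,((0,H-b.shape[0]),(0,0),(0,0))) for b in big])
cv2.imwrite("pics/crop0.png",im[...,::-1]);print(im.shape)
E
```

```text
table z -0.00032057713859712234 [ 23  10 203] [120  10  25] [ 24  25 206] [ 30   5 203] [100  22 103]
cheese 685 [ 0.6634 -0.2097  0.0532]
(664.034912109375, -210.43374633789062) 51.79023742675781
stand 1507
  rect c [ 652.9 -205.4] size [143.8 156.8] ang 10.92
blade 362 [0.5995 0.0037 0.0026]
  rect c [597.9   4.4] size [ 45.2 101.1] ang 81.04
handle 260 [0.4684 0.0238 0.0582]
  rect c [474.4  23.3] size [ 18.9 143.2] ang 80.78
grails 291 [0.6481 0.1754 0.0229]
  rect c [678.3 201.4] size [ 90.2 185.7] ang 80.7
paddle 104 [0.6449 0.2035 0.1791]
lever 336 [0.62519536 0.16816598 0.0819713 ] [0.76602028 0.22241843 0.19241343]
(425, 825, 3)
```

View pics/crop0.png

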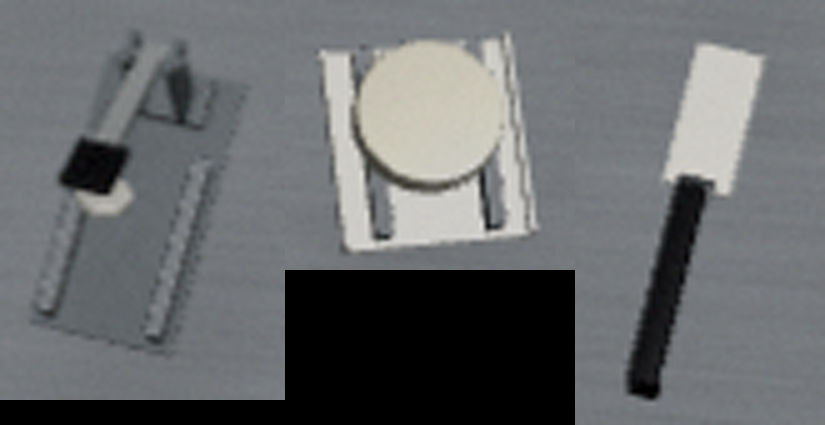

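Left crop: gauge with rails, raised lever, black paddle and white foot. Middle: stand with its rails visible at the near end. Right: spatula, handle towards the robot. Next I fit the rail axes.

```bash
python3 - <<'E'
from h import *
d=np.load("top0.npz");W=d["W"];s=np.load("side0.npz")
def rails(W,c0,yaw,xr,lab,zr=(.021,.028)):
    c,sn=np.cos(yaw),np.sin(yaw)
    Q=W[...,:2]-c0;a=Q[...,0]*c+Q[...,1]*sn;b=-Q[...,0]*sn+Q[...,1]*c;z=W[...,2]
    for lo,hi in((.02,.055),(-.055,-.02)):
        m=(z>zr[0])&(z<zr[1])&(b>lo)&(b<hi)&(a>xr[0])&(a<xr[1])
        if m.sum()<8: print(lab,"few",m.sum());continue
        p=np.polyfit(a[m],b[m],1);print(lab,m.sum(),"z",np.median(z[m]).round(4),"a",a[m].min().round(4),a[m].max().round(4),"b@0",p[1].round(4),"dyaw",p[0].round(4),"b",b[m].min().round(4),b[m].max().round(4))
for n,Wx in(("top",W),("side",s["W"])):
    rails(Wx,np.array([.648,.199]),-.163,(-.09,.08),n+" gauge")
    rails(Wx,np.array([.653,-.205]),.10,(-.08,.08),n+" stand")
# tray outline: cast onto depth
Q=W[130:200,355:425].reshape(-1,3);hsv=cv2.cvtColor(d["f"],cv2.COLOR_RGB2HSV)[130:200,355:425].reshape(-1,3)
m=(hsv[:,2]>120)&(Q[:,2]<.02)&(Q[:,2]>.002)
c,si,a=cv2.minAreaRect((Q[m,:2]*1000).astype(np.float32));print("tray",c,si,a)
# gauge base plate z~.004
Q=W[105:195,235:300].reshape(-1,3);m=(Q[:,2]>.003)&(Q[:,2]<.03)
c,si,a=cv2.minAreaRect((Q[m,:2]*1000).astype(np.float32));print("gbase",c,si,a)
E
```

```text
top gauge 56 z 0.0245 a -0.0606 0.0223 b@0 0.0452 dyaw 0.0109 b 0.0386 0.0507
top gauge 96 z 0.0243 a -0.0613 0.0671 b@0 -0.0312 dyaw 0.0036 b -0.0378 -0.0247
top stand 49 z 0.0235 a -0.0637 0.0636 b@0 0.03 dyaw 0.098 b 0.0207 0.0425
top stand 27 z 0.0237 a -0.0586 0.0693 b@0 -0.0473 dyaw 0.07 b -0.0549 -0.038
side gauge 101 z 0.0241 a -0.0612 0.0693 b@0 0.0448 dyaw 0.0167 b 0.0364 0.0538
side gauge 117 z 0.0242 a -0.0611 0.0678 b@0 -0.0307 dyaw -0.0063 b -0.0397 -0.0221
side stand 52 z 0.0243 a -0.0622 0.0664 b@0 0.0307 dyaw 0.0472 b 0.02 0.0423
side stand 14 z 0.0241 a -0.0544 0.0732 b@0 -0.0456 dyaw 0.0525 b -0.0534 -0.0393
tray (665.341796875, -222.1688232421875) (247.97265625, 240.11566162109375) 3.7849233150482178
gbase (686.5380859375, 203.835205078125) (324.8676452636719, 224.56329345703125) 5.471841335296631
```

```bash
python3 - <<'E'
from h import *
S={n:np.load(n+"0.npz")["W"] for n in("top","side")}
def fit(lab,c0,yaw,half=.067,excl=None):
    c0=np.array(c0,float)
    for it in range(6):
        c,sn=np.cos(yaw),np.sin(yaw);X=[];Y=[];Sg=[]
        for W in S.values():
            Q=W[...,:2]-c0;a=Q[...,0]*c+Q[...,1]*sn;b=-Q[...,0]*sn+Q[...,1]*c;z=W[...,2]
            m=(z>.0215)&(z<.0275)&(abs(abs(b)-.038)<.008)&(abs(a)<half)
            if excl is not None: m&=np.hypot(W[...,0]-excl[0],W[...,1]-excl[1])>.054
            X.append(a[m]);Y.append(b[m]);Sg.append(np.sign(b[m]))
        a,b,s=map(np.concatenate,(X,Y,Sg))
        A=np.c_[a,np.ones_like(a),s];p=np.linalg.lstsq(A,b,rcond=None)[0]
        mid=(np.percentile(a,1)+np.percentile(a,99))/2
        yaw+=p[0];c0=c0+mid*np.array([c,sn])+p[1]*np.array([-sn,c])
    print(lab,c0.round(4),"yaw",round(yaw,4),"half",p[2].round(4),"len",np.ptp(a).round(4),len(a))
fit("gauge",[.6525,.2053],-.157);fit("stand",[.656,-.213],.16,.072,[.6637,-.2097])
for n,W in S.items():
    m=(abs(W[...,2]-.0535)<.004)&(np.hypot(W[...,0]-.664,W[...,1]+.21)<.06);P=W[m]
    print(n,"cheese",P.mean(0).round(4),cv2.minEnclosingCircle((P[:,:2]*1000).astype(np.float32)))
    f=np.load(n+"0.npz")["f"]
    r=(np.hypot(W[...,0]-.6,W[...,1]-.004)<.07)&(f.min(-1)>110)&(abs(W[...,2])<.012);print("blade",r.sum(),cv2.minAreaRect((W[r][:,:2]*1000).astype(np.float32)))
    r=(np.hypot(W[...,0]-.474,W[...,1]-.023)<.085)&(f.max(-1)<70)&(abs(W[...,2]-.058)<.004);P=W[r][:,:2]*1000
    l=cv2.fitLine(P.astype(np.float32),2,0,.01,.01).ravel();print("handle",r.sum(),l, np.arctan(l[1]/l[0]),P.min(0),P.max(0))
    m=(np.hypot(W[...,0]-.73,W[...,1]-.01)<.09)&(W[...,2]>.07);print("jar",W[m].mean(0).round(3))
E
```

```text
gauge [0.6523 0.2054] yaw -0.1617 half 0.038 len 0.1307 321
stand [ 0.6579 -0.2137] yaw 0.18 half 0.0383 len 0.1316 96
top cheese [ 0.6629 -0.2101  0.0534] ((663.1640625, -209.24249267578125), 50.654014587402344)
blade 1241 ((601.3379516601562, 3.9768829345703125), (139.0922088623047, 135.1214141845703), 83.15946960449219)
handle 177 [ 9.8649293e-01 -1.6380377e-01  4.7017200e+02  2.3982141e+01] -0.1645453 [405.33082004   5.61505727] [538.48020648  43.46320767]
jar [0.779 0.026 0.084]
side cheese [ 0.6659 -0.2074  0.0538] ((667.1085205078125, -209.01303100585938), 52.64877700805664)
blade 256 ((601.5479736328125, 1.3428916931152344), (51.833404541015625, 101.68399810791016), 82.45352935791016)
handle 164 [ 9.8853904e-01 -1.5096544e-01  4.7304385e+02  2.5392525e+01] -0.15154484 [407.960362     6.07561213] [538.91449395  45.66607367]
jar [0.781 0.03  0.084]
```

Call:
send_rows:
  steps: "1 0.02 0.0345 0 0 0 -0.1;1 0.02 0.0345 0 0 0 -0.1;1 0.02 0.0345 0 0 0 -0.1;1 0.02 0.0345 0 0 0 -0.1;1 0.02 0.0345 0 0 0 -0.1"

```text
clock: 0.52
eef_pos: [0.2859, -0.2913, 0.2309]
tool_rot: [0.998, -0.059, -0.0, -0.0]
ft_force: [0.8, 0.3, -0.4]
grip_width: 0.0854
grasp_force: 0.0
```

Call:
send_rows:
  steps: "1 0.02 0.0345 0 0 0 -0.037;1 0.02 0.0345 0 0 0 0;1 0.02 0.0345 0 0 0 0;1 0.02 0.0345 0 0 0 0;1 0.02 0.0345 0 0 0 0"

```text
clock: 0.93
eef_pos: [0.386, -0.1188, 0.2312]
tool_rot: [0.997, -0.074, -0.0, 0.0]
ft_force: [1.2, -0.6, -0.1]
grip_width: 0.0852
grasp_force: 0.0
```

Call:
send_rows:
  steps: "1 0.02 0.035 0 0 0 0;1 0.02 0.035 0 0 0 0;1 0.02 0.035 0 0 0 0;1 0.028 0.035 0 0 0 0;1 0 0 0 0 0 0"

```text
clock: 1.35
eef_pos: [0.4699, -0.0281, 0.2306]
tool_rot: [0.999, -0.042, 0.001, -0.02]
ft_force: [-0.0, -1.1, 0.9]
grip_width: 0.0854
grasp_force: 0.0
```

Call:
send_rows:
  steps: "1 0 0 0 0 0 0;1 0 0 0 0 0 0;1 0 0 0 0 0 0;1 0 0 0 0 0 0;1 0 0 0 0 0 0"

```text
clock: 1.77
eef_pos: [0.4661, -0.0308, 0.2315]
tool_rot: [0.999, -0.045, 0.001, -0.019]
ft_force: [-0.3, -0.3, 0.3]
grip_width: 0.0855
grasp_force: 0.0
```

```bash
python3 - <<'E'
from h import *
o=get_obs();print(o["eef_pos"],R.from_quat(o["tool_rot"]).as_matrix().round(4),o["joint_pos"].round(3))
c=cam("wrist");cv2.imwrite("pics/w1.png",c["frame"][...,::-1]);W,T,_=cloud(c);print(T[:3,3],T[:3,2],np.isfinite(W[...,2]).mean())
f=c["frame"];z=W[...,2]
r=(np.hypot(W[...,0]-.474,W[...,1]-.023)<.085)&(f.max(-1)<80)&(abs(z-.058)<.005);P=W[r]*1000
if r.sum()>20:
    print("handle",r.sum(),cv2.minAreaRect(P[:,:2].astype(np.float32)),np.median(P[:,2]))
r=(np.hypot(W[...,0]-.6,W[...,1]-.004)<.07)&(f.min(-1)>140)&(abs(z)<.012)
if r.sum()>20:print("blade",r.sum(),cv2.minAreaRect((W[r][:,:2]*1000).astype(np.float32)))
E
```

```text
[ 0.46607051 -0.03084009  0.23152434] [[ 9.960e-01 -8.960e-02  3.100e-03]
 [-8.960e-02 -9.953e-01  3.780e-02]
 [-3.000e-04 -3.790e-02 -9.993e-01]] [-0.091  0.176 -0.077  1.318  0.038  3.141]
[ 0.53748806 -0.04198396  0.37537267] [-0.27552283  0.0609064  -0.95936311] 0.99601171875
handle 2916 ((474.0379333496094, 23.18695831298828), (20.39033317565918, 133.7266387939453), 80.93465423583984) 60.13111678576146
blade 11772 ((582.76123046875, 5.815216064453125), (139.73562622070312, 105.22096252441406), 84.25665283203125)
```

View pics/w1.png

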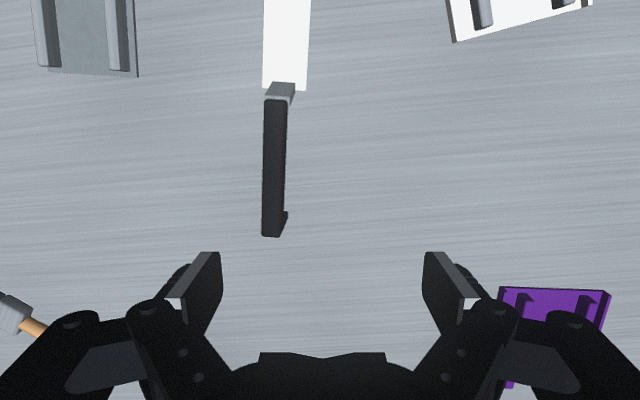

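The wrist view shows the spatula (handle 263–287 px, rows 97–237). Joint 6 is at its limit, so I turn the other way by half a turn.

Call:
send_rows:
  steps: "1 0.001 0.005 0 -0.038 0 0.12;1 0.001 0.006 0 0 0 0.124;1 0.001 0.006 0 0 0 0.124;1 0.001 0.006 0 0 0 0.124;1 0.001 0.006 0 0 0 0.124"

```text
clock: 2.23
eef_pos: [0.4715, -0.0013, 0.2316]
tool_rot: [0.965, 0.263, 0.0, -0.0]
ft_force: [0.4, 0.5, -0.3]
grip_width: 0.0851
grasp_force: 0.0
```

Call:
send_rows:
  steps: "1 0.001 0.006 0 0 0 0.124;1 0.001 0.006 0 0 0 0.124;1 0.001 0.006 0 0 0 0.124;1 0.001 0.006 0 0 0 0.124;1 0 0 0 0 0 0.124"

```text
clock: 2.65
eef_pos: [0.4756, 0.0232, 0.2315]
tool_rot: [0.838, 0.545, 0.0, -0.0]
ft_force: [-0.3, -0.1, -0.0]
grip_width: 0.0852
grasp_force: 0.0
```

Call:
send_rows:
  steps: "1 0 0 0 0 0 0.124;1 0 0 -0.01 0 0 0.124;1 0 0 -0.01 0 0 0.124;1 0 0 -0.01 0 0 0.124;1 0 0 -0.01 0 0 0.124"

```text
clock: 3.07
eef_pos: [0.4755, 0.0224, 0.1912]
tool_rot: [0.632, 0.775, 0.0, -0.0]
ft_force: [0.0, -0.6, 0.1]
grip_width: 0.0855
grasp_force: 0.0
```

Call:
send_rows:
  steps: "1 0 0 -0.01 0 0 0.124;1 0 0 -0.01 0 0 0.124;1 0 0 -0.01 0 0 0.124;1 0 0 -0.01 0 0 0.124;1 0 0 -0.01 0 0 0.124"

```text
clock: 3.48
eef_pos: [0.4755, 0.0224, 0.1411]
tool_rot: [0.366, 0.931, 0.0, -0.0]
ft_force: [1.0, 1.2, 0.1]
grip_width: 0.0854
grasp_force: 0.0
```

Call:
send_rows:
  steps: "1 0 0 0 0 0 0.124;1 0 0 0 0 0 0.124;1 0 0 0 0 0 0.124;1 0 0 0 0 0 0.1;1 0 0 0 0 0 0"

```text
clock: 3.9
eef_pos: [0.4755, 0.0224, 0.1415]
tool_rot: [0.141, 0.99, -0.0, -0.0]
ft_force: [0.4, 0.2, 0.2]
grip_width: 0.0856
grasp_force: 0.0
```

```bash
python3 - <<'E'
from h import *
o=get_obs();print(o["eef_pos"],o["joint_pos"].round(3),R.from_quat(o["tool_rot"]).as_matrix().round(4))
c=cam("wrist");W,T,_=cloud(c)
f=c["frame"];z=W[...,2]
r=(np.hypot(W[...,0]-.474,W[...,1]-.023)<.085)&(f.max(-1)<80)&(abs(z-.059)<.005);P=W[r]*1000
if r.sum()>20:
    print("handle",r.sum(),cv2.minAreaRect(P[:,:2].astype(np.float32)),np.median(P[:,2]))
r=(np.hypot(W[...,0]-.6,W[...,1]-.004)<.07)&(f.min(-1)>180)&(abs(z)<.012)
if r.sum()>20:print("blade",r.sum(),cv2.minAreaRect((W[r][:,:2]*1000).astype(np.float32)))
E
```

```text
[0.47551177 0.02240864 0.14149924] [ 0.047  0.255 -0.219  1.097 -0.     0.329] [[-9.605e-01  2.782e-01 -5.000e-04]
 [ 2.782e-01  9.605e-01 -1.000e-04]
 [ 4.000e-04 -3.000e-04 -1.000e+00]]
handle 5083 ((473.34039306640625, 23.905349731445312), (19.438636779785156, 133.6486358642578), 80.8993911743164) 60.142642705590305
blade 3859 ((603.116943359375, 15.20235824584961), (71.71650695800781, 104.254638671875), 80.80929565429688)
```

Call:
send_rows:
  steps: "1 0 0.001 -0.02 0 0 0.123;1 0 0 -0.03 0 0 0;1 0 0 -0.03 0 0 0;1 0 0 -0.02 0 0 0;1 0 0 -0.0125 0 0 0"

```text
clock: 4.37
eef_pos: [0.4738, 0.0235, 0.0266]
tool_rot: [0.081, 0.997, -0.0, -0.002]
ft_force: [0.2, -0.4, 0.3]
grip_width: 0.0857
grasp_force: 0.0
```

Call:
send_rows:
  steps: "1 0 0 0 0 0 0;-1 0 0 0 0 0 0;-1 0 0 0 0 0 0;-1 0 0 0 0 0 0;-1 0 0 0 0 0 0"

```text
clock: 4.78
eef_pos: [0.4768, 0.0237, 0.0301]
tool_rot: [0.08, 0.997, 0.0, 0.001]
ft_force: [-0.2, -0.4, -0.4]
grip_width: 0.0387
grasp_force: 0.0
```

Call:
send_rows:
  steps: "-1 0 0 0 0 0 0;-1 0 0 0 0 0 0;-1 0 0 0 0 0 0;-1 0 0 0 0 0 0;-1 0 0 0 0 0 0"

```text
clock: 5.2
eef_pos: [0.4763, 0.0237, 0.0297]
tool_rot: [0.08, 0.997, -0.0, 0.0]
ft_force: [-1.0, -0.8, 5.6]
grip_width: 0.0193
grasp_force: 58.7
```

```bash
python3 - <<'E'
from h import *
d=np.load("top0.npz");W=d["W"];h=cv2.cvtColor(d["f"],cv2.COLOR_RGB2HSV)
m=(h[...,0]>125)&(h[...,0]<160)&(h[...,1]>80)&(W[...,0]>.1);P=W[m]
print(m.sum(),cv2.boxPoints(cv2.minAreaRect((P[:,:2]*1000).astype(np.float32))).round(),np.nanmax(P[:,2]))
E
```

```text
1791 [[  70. -342.]
 [ 217. -441.]
 [ 653.  209.]
 [ 506.  308.]] 0.3728780476725717
```

Call:
send_rows:
  steps: "-1 0 0 0.005 0 0 0;-1 0 0 0.01 0 0 0;-1 0 0 0.015 0 0 0;-1 -0.005 -0.01 0.02 0 0 0.05;-1 -0.01 -0.02 0.02 0 0 0.1"

```text
clock: 5.62
eef_pos: [0.4606, -0.0052, 0.099]
tool_rot: [0.002, 1.0, 0.0, -0.001]
ft_force: [0.7, -0.6, -2.3]
grip_width: 0.0191
grasp_force: 58.9
```

Call:
send_rows:
  steps: "-1 -0.01 -0.025 0.01 0 0 0.1;-1 -0.01 -0.025 0 0 0 0.088;-1 -0.01 -0.025 0 0 0 0;-1 -0.01 -0.025 0 0 0 0;-1 -0.01 -0.025 0 0 0 0"

```text
clock: 6.03
eef_pos: [0.4094, -0.1321, 0.1087]
tool_rot: [-0.089, 0.996, -0.0, -0.001]
ft_force: [0.8, -0.3, -3.1]
grip_width: 0.0191
grasp_force: 58.9
```

Call:
send_rows:
  steps: "-1 -0.01 -0.03 0 0 0 0;-1 -0.005 -0.03 0 0 0 0;-1 0 -0.03 0 0 0 0;-1 0 -0.01 0 0 0 0;-1 0 0 0 0 0 0"

```text
clock: 6.45
eef_pos: [0.3954, -0.2335, 0.1087]
tool_rot: [-0.087, 0.996, -0.0, -0.0]
ft_force: [0.9, -0.5, -2.1]
grip_width: 0.0185
grasp_force: 59.1
```

```bash
python3 - <<'E'
from h import *
o=get_obs();print(o["clock"],o["eef_pos"],o["joint_pos"].round(3),R.from_quat(o["tool_rot"]).as_matrix().round(4)[:,0])
c=cam("wrist");W,T,_=cloud(c);np.savez("w2.npz",W=W,f=c["frame"])
cv2.imwrite("pics/w2.png",c["frame"][...,::-1])
E
```

```text
6.45 [ 0.39543153 -0.23347734  0.1087222 ] [-5.330e-01  2.570e-01 -3.130e-01  1.001e+00 -1.000e-03 -7.070e-01] [-9.849e-01 -1.733e-01  7.000e-04]
```

View pics/w2.png

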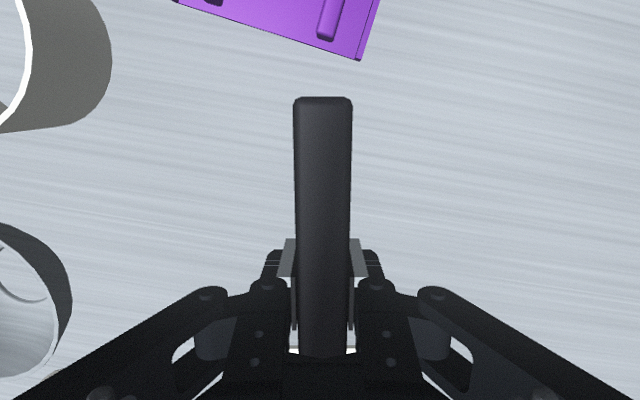

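The wrist looks back along the handle; the purple stand's near corner, at about (360,60), is behind the heel at row 97. I measure the clearance, and the blade and stand from both fixed views.

```bash
python3 - <<'E'
from h import *
d=np.load("w2.npz");W=d["W"];h=cv2.cvtColor(d["f"],cv2.COLOR_RGB2HSV)
m=(h[...,0]>125)&(h[...,0]<165)&(h[...,1]>80)&(W[...,2]<.04);P=W[m];print("purple maxx",P[P[:,0].argmax()],P[:,1].min(),P[:,1].max(),P[:,2].max())
a=np.array([np.cos(.176),np.sin(.176)])
o=get_obs();tip=o["eef_pos"][:2]+.125*a
for n in("top","side"):
    c=cam(n);W,_,_=cloud(c);f=c["frame"];z=W[...,2]
    Q=W[...,:2]-tip;u=Q@a;v=Q@np.array([-a[1],a[0]])
    m=(abs(u)<.07)&(abs(v)<.04)&(z>.06)&(z<.11)&(f.min(-1)>100)
    print(n,"blade",m.sum(),u[m].min(),u[m].max(),v[m].min(),v[m].max(),"z slope",np.polyfit(u[m],z[m],1) if m.sum()>20 else None)
    cv2.imwrite(f"pics/{n}2.png",f[...,::-1])
    np.savez(f"{n}2.npz",W=W,f=f)
s=np.load("side0.npz");W=s["W"]
# tray whites within stand area, lines at near end
for n in("top0","side0","top2","side2"):
    q=np.load(n+".npz");W=q["W"];f=q["f"];z=W[...,2]
    cc=np.array([.658,-.2137]);u=(W[...,:2]-cc)@np.array([np.cos(.18),np.sin(.18)]);v=(W[...,:2]-cc)@np.array([-np.sin(.18),np.cos(.18)])
    w=(f.min(-1)>125)&(z<.02)&(z>.001)
    for k,uu in (("u-.055",-.055),("u.06",.06),("u-.03",-.03)):
        m=w&(abs(u-uu)<.006)&(abs(v)<.09);print(n,k,m.sum(),v[m].min().round(4) if m.any() else 0,v[m].max().round(4) if m.any() else 0)
    for vv in(-.02,.02):
        m=w&(abs(v-vv)<.012)&(u<-.04)&(u>-.1);print(n,"v",vv,u[m].min().round(4) if m.any() else 0)
E
```

```text
purple maxx [ 0.29896854 -0.22571773  0.00947851] -0.35338359587351054 -0.2200180083530141 0.027489272544876514
top blade 417 -0.05347369398845448 0.04787799527914988 -0.02283681152419118 0.024894616359009254 z slope [-0.00913271  0.08103115]
side blade 223 -0.04913758617787142 0.04959414019986882 -0.029333971478303616 0.02812718410846788 z slope [-0.00509241  0.0814078 ]
top0 u-.055 81 -0.0652 0.0656
top0 u.06 31 -0.0636 0.0645
top0 u-.03 51 -0.0649 0.0658
top0 v -0.02 -0.0713
top0 v 0.02 -0.0706
side0 u-.055 28 -0.0361 0.0622
side0 u.06 10 -0.0045 0.0666
side0 u-.03 8 -0.004 0.0601
side0 v -0.02 -0.0668
side0 v 0.02 -0.0654
top2 u-.055 76 -0.066 0.0646
top2 u.06 26 -0.0695 0.0636
top2 u-.03 49 -0.0669 0.0643
top2 v -0.02 -0.0812
top2 v 0.02 -0.0704
side2 u-.055 24 -0.0356 0.0627
side2 u.06 9 -0.008 0.0597
side2 u-.03 7 0.0028 0.0636
side2 v -0.02 -0.0669
side2 v 0.02 -0.0654
```

Stand pose is confirmed (tray edges at ±65 mm), the blade is level, and the heel clears the purple stand. I go down and slide in.

Call:
send_rows:
  steps: "-1 0.0015 -0.0257 0 0 0 0.006;-1 0 0 -0.02 0 0 0;-1 0 0 -0.025 0 0 0;-1 0 0 -0.0235 0 0 0;-1 0 0 0 0 0 0"

```text
clock: 7.02
eef_pos: [0.3938, -0.2533, 0.0363]
tool_rot: [-0.093, 0.996, 0.003, -0.004]
ft_force: [-0.9, 1.3, -3.3]
grip_width: 0.0193
grasp_force: 59.3
```

Call:
send_rows:
  steps: "-1 0 0 0 0 0 0;-1 0.01 0.0018 0 0 0 0;-1 0.0139 0.0025 0 0 0 0;-1 0.0139 0.0025 0 0 0 0;-1 0.0139 0.0025 0 0 0 0"

```text
clock: 7.43
eef_pos: [0.4518, -0.2478, 0.0426]
tool_rot: [-0.092, 0.996, -0.001, 0.002]
ft_force: [0.3, -0.1, -0.8]
grip_width: 0.0193
grasp_force: 59.4
```

```bash
cat > rel.py <<'E'
from h import *
import sys
F={"stand":(.658,-.2137,.18),"gauge":(.6523,.2054,-.1617)}
x,y,w=F[sys.argv[1]]
o=get_obs();M=R.from_quat(o["tool_rot"]).as_matrix();d=-M[:2,0];yaw=np.arctan2(d[1],d[0]);b=o["eef_pos"][:2]+.125*d-[x,y]
print("t",round(float(o["clock"]),2),"z",o["eef_pos"][2].round(4),"a",(b@[np.cos(w),np.sin(w)]).round(4),"b",(b@[-np.sin(w),np.cos(w)]).round(4),"dyaw",round(yaw-w,4),"pitch",M[2,0].round(4),"F",o["ft_force"].round(1),"T",o["ft_torque"].round(2))
E
python3 rel.py stand
```

```text
t 7.43 z 0.0426 a -0.084 b 0.004 dyaw 0.0048 pitch -0.0029 F [ 0.3 -0.1 -0.8] T [-0.    0.05 -0.  ]
```

Call:
send_rows:
  steps: "-1 0.0139 0.002 0 0 0 0;-1 0.0139 0.002 0 0 0 0;-1 0.0139 0.002 0 0 0 0;-1 0.0139 0.0025 0 0 0 0;-1 0.0139 0.0025 0 0 0 0"

```text
clock: 7.85
eef_pos: [0.5214, -0.2364, 0.0427]
tool_rot: [-0.092, 0.996, -0.001, 0.002]
ft_force: [0.6, 0.2, -1.4]
grip_width: 0.0191
grasp_force: 59.4
```

Call:
send_rows:
  steps: "-1 0.01 0.0015 0 0 0 -0.004;-1 0.003 0.0005 0 0 0 0;-1 0 0 0 0 0 0;-1 0 0 0 0 0 0;-1 0 0 0 0 0 0"

```text
clock: 8.27
eef_pos: [0.531, -0.2346, 0.0407]
tool_rot: [-0.09, 0.996, -0.0, -0.0]
ft_force: [-1.0, -0.5, -2.8]
grip_width: 0.0192
grasp_force: 59.4
```

```bash
python3 rel.py stand; python3 - <<'E'
from h import *
for n in("top","side"):
    c=cam(n);W,_,_=cloud(c);m=(abs(W[...,2]-.0535)<.004)&(np.hypot(W[...,0]-.664,W[...,1]+.21)<.075)&(c["frame"].min(-1)>110);P=W[m];print(n,P.mean(0).round(4))
E
```

```text
t 8.27 z 0.0407 a -0.0037 b 0.0022 dyaw 0.0001 pitch 0.0008 F [-1.  -0.5 -2.8] T [0.03 0.13 0.03]
top [ 0.6682 -0.204   0.0536]
side [ 0.667  -0.2082  0.0539]
```

Call:
send_rows:
  steps: "-1 0.003 0.0006 0 0 0 0;-1 0 0 0.003 0 0 0;-1 0 0 0.003 0 0 0;-1 0 0 0.002 0 0 0;-1 0 0 0.002 0 0 0"

```text
clock: 8.78
eef_pos: [0.5345, -0.2342, 0.0508]
tool_rot: [-0.09, 0.996, -0.0, -0.0]
ft_force: [0.1, 0.9, -1.9]
grip_width: 0.0191
grasp_force: 59.4
```

Call:
send_rows:
  steps: "-1 0 0 0.002 0 0 0;-1 0 0 0.002 0 0 0;-1 0 0 0.002 0 0 0;-1 0 0 0.003 0 0 0;-1 0 0 0.003 0 0 0"

```text
clock: 9.2
eef_pos: [0.5339, -0.2339, 0.0622]
tool_rot: [-0.09, 0.996, 0.0, -0.001]
ft_force: [-0.0, -0.1, -3.8]
grip_width: 0.0191
grasp_force: 59.1
```

Call:
send_rows:
  steps: "-1 0 0 0.005 0 0 0;-1 0 0 0.006 0 0 0;-1 0 0 0.006 0 0 0;-1 0 0 0.003 0 0 0;-1 0 0 0 0 0 0"

```text
clock: 9.62
eef_pos: [0.5352, -0.2345, 0.0838]
tool_rot: [-0.09, 0.996, -0.001, 0.001]
ft_force: [0.5, -0.6, -4.7]
grip_width: 0.0193
grasp_force: 59.1
```

```bash
python3 rel.py stand; cat > ch.py <<'E'
from h import *
# cheese on spatula: plane fit and pose relative to the blade
o=get_obs();M=R.from_quat(o["tool_rot"]).as_matrix();d=-M[:2,0]/np.linalg.norm(M[:2,0]);b=o["eef_pos"][:2]+.125*d;zt=o["eef_pos"][2]+.0027
for n in("top","side"):
    c=cam(n);W,_,_=cloud(c);Q=W[...,:2]-b;u=Q@d;v=Q@[-d[1],d[0]];z=W[...,2]
    m=(abs(z-zt)<.012)&(u>-.048)&(u<.08)&(abs(v)<.065)&(c["frame"].min(-1)>95)
    A=np.c_[u[m],v[m],np.ones(m.sum())];p=np.linalg.lstsq(A,z[m],rcond=None)[0]
    m2=m.copy();m2[m]=abs(z[m]-A@p)<.004
    cc,r=cv2.minEnclosingCircle((np.c_[u[m2],v[m2]]*1000).astype(np.float32))
    print(n,m2.sum(),"u,v centre mm",np.round(cc,1),round(r,1),"slope u,v",p[:2].round(3),"z",p[2].round(4),"expected level",zt.round(4))
    cv2.imwrite(f"pics/ch_{n}.png",c["frame"][...,::-1])
E
python3 ch.py
```

```text
t 9.62 z 0.0838 a 0.0005 b 0.0016 dyaw 0.0001 pitch -0.0015 F [ 0.5 -0.6 -4.7] T [-0.04  0.39  0.01]
top 448 u,v centre mm [8.4 1.5] 49.7 slope u,v [-0.013 -0.012] z 0.0858 expected level 0.0865
side 289 u,v centre mm [10.9 -0.2] 52.5 slope u,v [-0.008 -0.   ] z 0.0857 expected level 0.0865
```

The cheese sits level on the blade, about 9 mm ahead of the blade's centre. I carry it across smoothly.

Call:
send_rows:
  steps: "-1 -0.004 0.003 0 0 0 0;-1 -0.008 0.007 0 0 0 0;-1 -0.010 0.012 0 0 0 0;-1 -0.010 0.016 0 0 0 0;-1 -0.010 0.019 0 0 0 -0.01"

```text
clock: 10.13
eef_pos: [0.4912, -0.1768, 0.0818]
tool_rot: [-0.084, 0.996, -0.0, -0.001]
ft_force: [-0.1, 1.0, -4.4]
grip_width: 0.0192
grasp_force: 59.1
```

Call:
send_rows:
  steps: "-1 -0.002 0.022 0 0 0 -0.022;-1 -0.002 0.022 0 0 0 -0.022;-1 -0.002 0.022 0 0 0 -0.022;-1 -0.002 0.022 0 0 0 -0.022;-1 -0.002 0.022 0 0 0 -0.022"

```text
clock: 10.55
eef_pos: [0.4814, -0.0658, 0.0821]
tool_rot: [-0.029, 1.0, 0.0, -0.001]
ft_force: [0.5, -0.7, -3.5]
grip_width: 0.0189
grasp_force: 59.1
```

Call:
send_rows:
  steps: "-1 -0.002 0.022 0 0 0 -0.022;-1 -0.002 0.022 0 0 0 -0.022;-1 -0.002 0.022 0 0 0 -0.022;-1 -0.002 0.022 0 0 0 -0.022;-1 -0.002 0.022 0 0 0 -0.022"

```text
clock: 10.97
eef_pos: [0.4713, 0.0442, 0.0821]
tool_rot: [0.025, 1.0, 0.0, -0.001]
ft_force: [-0.2, 0.3, -3.5]
grip_width: 0.019
grasp_force: 59.1
```

Call:
send_rows:
  steps: "-1 -0.002 0.022 0 0 0 -0.022;-1 -0.002 0.022 0 0 0 -0.022;-1 -0.002 0.022 0 0 0 -0.022;-1 -0.002 0.022 0 0 0 -0.022;-1 -0.002 0.022 0 0 0 -0.022"

```text
clock: 11.38
eef_pos: [0.4613, 0.1541, 0.0821]
tool_rot: [0.08, 0.997, 0.0, -0.001]
ft_force: [0.1, -0.1, -4.4]
grip_width: 0.019
grasp_force: 59.1
```

Call:
send_rows:
  steps: "-1 0 0.022 0 0 0 -0.01;-1 0 0.02 0 0 0 0;-1 0 0.018 0 0 0 0;-1 0 0.013 0 0 0 0;-1 0 0.007 0 0 0 0"

```text
clock: 11.8
eef_pos: [0.4618, 0.2345, 0.0821]
tool_rot: [0.084, 0.996, 0.0, -0.001]
ft_force: [0.8, -0.6, -3.5]
grip_width: 0.0188
grasp_force: 59.1
```

```bash
python3 rel.py gauge; python3 ch.py
```

```text
t 11.8 z 0.0821 a -0.0677 b -0.0027 dyaw -0.0064 pitch 0.0013 F [ 0.8 -0.6 -3.5] T [ 0.05  0.36 -0.01]
top 530 u,v centre mm [ 7.  -0.2] 50.3 slope u,v [-0.007 -0.005] z 0.0841 expected level 0.0848
side 536 u,v centre mm [10.5  1.2] 50.1 slope u,v [-0.013 -0.001] z 0.0846 expected level 0.0848
```

Call:
send_rows:
  steps: "-1 0.006 -0.0008 0 0 0 0.0064;-1 0.012 -0.0017 0 0 0 0;-1 0.015 -0.002 0 0 0 0;-1 0.015 -0.002 0 0 0 0;-1 0.0105 -0.0016 0 0 0 0"

```text
clock: 12.32
eef_pos: [0.5226, 0.2231, 0.0824]
tool_rot: [0.083, 0.997, -0.0, 0.0]
ft_force: [0.0, 0.1, -3.4]
grip_width: 0.019
grasp_force: 59.1
```

Call:
send_rows:
  steps: "-1 0 0 -0.002 0 0 0;-1 0 0 -0.005 0 0 0;-1 0 0 -0.006 0 0 0;-1 0 0 -0.005 0 0 0;-1 0 0 -0.002 0 0 0"

```text
clock: 12.73
eef_pos: [0.5191, 0.2242, 0.0608]
tool_rot: [0.082, 0.997, -0.001, -0.002]
ft_force: [0.6, -0.0, -3.9]
grip_width: 0.019
grasp_force: 59.1
```

```bash
python3 rel.py gauge; python3 ch.py
```

```text
t 12.73 z 0.0608 a -0.0095 b -0.003 dyaw -0.0015 pitch 0.0035 F [ 0.6 -0.  -3.9] T [ 0.08  0.36 -0.01]
top 371 u,v centre mm [ 6.9 -0.1] 49.2 slope u,v [-0.01  -0.018] z 0.0622 expected level 0.0635
side 462 u,v centre mm [10.5  0.2] 49.9 slope u,v [-0.011 -0.004] z 0.063 expected level 0.0635
```

Call:
send_rows:
  steps: "-1 0.0014 0.0023 0 0 0 0;-1 0 0 -0.002 0 0 0;-1 0 0 -0.002 0 0 0;-1 0 0 -0.002 0 0 0;-1 0 0 -0.0015 0 0 0"

```text
clock: 13.25
eef_pos: [0.5221, 0.2272, 0.0546]
tool_rot: [0.082, 0.997, -0.0, -0.0]
ft_force: [1.0, 0.6, -3.8]
grip_width: 0.0193
grasp_force: 59.1
```

Call:
send_rows:
  steps: "-1 0 0 -0.0015 0 0 0;-1 0 0 -0.0015 0 0 0;-1 0 0 -0.0015 0 0 0;-1 0 0 -0.0015 0 0 0;-1 0 0 -0.0015 0 0 0"

```text
clock: 13.67
eef_pos: [0.5229, 0.2273, 0.0477]
tool_rot: [0.082, 0.997, 0.0, 0.0]
ft_force: [0.3, -0.1, -2.4]
grip_width: 0.0192
grasp_force: 59.3
```

Call:
send_rows:
  steps: "-1 0 0 -0.002 0 0 0;-1 0 0 -0.002 0 0 0;-1 0 0 -0.001 0 0 0;-1 0 0 0 0 0 0;-1 0 0 0 0 0 0"

```text
clock: 14.08
eef_pos: [0.5222, 0.2271, 0.0423]
tool_rot: [0.082, 0.997, -0.0, -0.0]
ft_force: [-0.1, 0.7, -1.4]
grip_width: 0.0191
grasp_force: 59.3
```

```bash
python3 rel.py gauge; python3 - <<'E'
from h import *
for n in("top","side"):
    c=cam(n);W,_,_=cloud(c);z=W[...,2];m=(z>.048)&(z<.06)&(np.hypot(W[...,0]-.6523,W[...,1]-.2054)<.065)&(c["frame"].min(-1)>95);P=W[m]
    A=np.c_[P[:,:2]-[.6523,.2054],np.ones(len(P))];p=np.linalg.lstsq(A,P[:,2],rcond=None)[0]
    print(n,m.sum(),cv2.minEnclosingCircle((P[:,:2]*1000).astype(np.float32)),p.round(4))
E
```

```text
t 14.08 z 0.0423 a -0.0069 b 0.0003 dyaw -0.0018 pitch 0.0008 F [-0.1  0.7 -1.4] T [ 0.05  0.13 -0.04]
top 453 ((652.0571899414062, 203.92945861816406), 49.280555725097656) [-0.004   0.005   0.0537]
side 551 ((655.0894165039062, 205.4064178466797), 50.49116516113281) [0.0047 0.007  0.0543]
```

The cheese is centred on the rails to within 2 mm and level, with the blade free below it. I draw the spatula out.

Call:
send_rows:
  steps: "-1 -0.006 0.001 0 0 0 0;-1 -0.012 0.002 0 0 0 0;-1 -0.015 0.0025 0 0 0 0;-1 -0.015 0.0025 0 0 0 0;-1 -0.015 0.0025 0 0 0 0"

```text
clock: 14.6
eef_pos: [0.4582, 0.2377, 0.0424]
tool_rot: [0.082, 0.997, -0.0, -0.0]
ft_force: [-0.7, 0.8, -1.4]
grip_width: 0.0191
grasp_force: 59.3
```

Call:
send_rows:
  steps: "-1 -0.015 0.0025 0 0 0 0;-1 -0.015 0.0025 0 0 0 0;-1 -0.015 0.0025 0 0 0 0;-1 -0.015 0.0025 0 0 0 0;-1 -0.015 0.0025 0 0 0 0"

```text
clock: 15.02
eef_pos: [0.3831, 0.2503, 0.0426]
tool_rot: [0.082, 0.997, 0.0, -0.0]
ft_force: [-0.1, 0.3, -2.3]
grip_width: 0.0193
grasp_force: 59.3
```

```bash
python3 rel.py gauge; python3 - <<'E'
from h import *
for n in("top","side"):
    c=cam(n);W,_,_=cloud(c);z=W[...,2];m=(z>.048)&(z<.06)&(np.hypot(W[...,0]-.6523,W[...,1]-.2054)<.065)&(c["frame"].min(-1)>95);P=W[m]
    print(n,m.sum(),cv2.minEnclosingCircle((P[:,:2]*1000).astype(np.float32)),np.median(P[:,2]))
    h=cv2.cvtColor(c["frame"],cv2.COLOR_RGB2HSV)
    m=(z>.12)&(z<.21)&(h[...,2]<55)&(np.hypot(W[...,0]-.645,W[...,1]-.205)<.05);P=W[m];print("paddle",m.sum(),P.mean(0).round(4),P.min(0).round(4),P.max(0).round(4))
E
```

```text
t 15.02 z 0.0426 a -0.1479 b 0.0007 dyaw -0.0017 pitch 0.0006 F [-0.1  0.3 -2.3] T [0.04 0.08 0.04]
top 480 ((651.0407104492188, 205.67266845703125), 49.952003479003906) 0.05411092643040616
paddle 97 [0.6447 0.2044 0.1785] [0.6256 0.1895 0.1595] [0.6654 0.2214 0.1917]
side 547 ((656.955322265625, 207.17156982421875), 51.2291259765625) 0.05425441276312615
paddle 95 [0.6499 0.2089 0.1753] [0.6294 0.1888 0.1264] [0.684  0.2254 0.1909]
```

Call:
send_rows:
  steps: "-1 0 -0.01 0.01 0 0 0;-1 0 -0.03 0.005 0 0 0;-1 0 -0.035 0 0 0 0;-1 0.005 -0.035 0 0 0 0;-1 0.01 -0.035 0 0 0 0"

```text
clock: 15.53
eef_pos: [0.3992, 0.1031, 0.0583]
tool_rot: [0.081, 0.997, -0.0, 0.0]
ft_force: [1.0, 0.3, -2.5]
grip_width: 0.0193
grasp_force: 59.4
```

Call:
send_rows:
  steps: "-1 0.02 -0.035 0 0 0 0;-1 0.02 -0.02 0 0 0 0;-1 0.01 -0.01 0 0 0 0;-1 0 0 -0.01 0 0 0;-1 0 0 -0.008 0 0 0"

```text
clock: 15.95
eef_pos: [0.4512, 0.0388, 0.04]
tool_rot: [0.083, 0.997, 0.0, 0.001]
ft_force: [-0.7, 0.6, -2.5]
grip_width: 0.0192
grasp_force: 59.5
```

Call:
send_rows:
  steps: "-1 0 0 -0.004 0 0 0;-1 0 0 -0.003 0 0 0;-1 0 0 -0.002 0 0 0;-1 0 0 0 0 0 0;-1 0 0 0 0 0 0"

```text
clock: 16.37
eef_pos: [0.4492, 0.0406, 0.0305]
tool_rot: [0.081, 0.997, -0.0, -0.0]
ft_force: [-0.0, 0.0, -2.1]
grip_width: 0.0191
grasp_force: 59.5
```

Call:
send_rows:
  steps: "-1 0 0 -0.001 0 0 0;-1 0 0 0 0 0 0;0 0 0 0 0 0 0;0 0 0 0 0 0 0;0 0 0 0 0 0 0"

```text
clock: 16.78
eef_pos: [0.4496, 0.0402, 0.0296]
tool_rot: [0.082, 0.997, -0.0, 0.0]
ft_force: [0.0, -0.2, -0.3]
grip_width: 0.043
grasp_force: 0.0
```

Call:
send_rows:
  steps: "0.5 0 0 0 0 0 0;0.5 0 0 0.01 0 0 0;0.5 0 0 0.03 0 0 0;0.5 0 0 0.04 0 0 0;0.5 0 0 0.04 0 0 0"

```text
clock: 17.2
eef_pos: [0.448, 0.04, 0.1499]
tool_rot: [0.082, 0.997, -0.0, -0.002]
ft_force: [0.8, 0.3, 0.3]
grip_width: 0.0641
grasp_force: 0.0
```

Call:
send_rows:
  steps: "-1 0 0 0.04 0 0 0;-1 0 0.01 0.04 0 0 0;-1 0.01 0.02 0.04 0 0 0;-1 0.02 0.03 0 0 0 0;-1 0.02 0.03 0 0 0 0"

```text
clock: 17.62
eef_pos: [0.5005, 0.1291, 0.2698]
tool_rot: [0.083, 0.997, 0.001, 0.004]
ft_force: [0.3, -0.9, 0.8]
grip_width: 0.0034
grasp_force: 0.0
```

```bash
python3 - <<'E'
from h import *
o=get_obs();print(o["clock"],o["eef_pos"],o["grip_width"])
c=cam("side");cv2.imwrite("pics/s5.png",c["frame"][...,::-1]);W,_,_=cloud(c)
f=c["frame"];r=(np.hypot(W[...,0]-.573,W[...,1]-.02)<.06)&(f.min(-1)>120)&(abs(W[...,2])<.012);print("blade z",np.median(W[r],0).round(4))
r=(np.hypot(W[...,0]-.45,W[...,1]-.04)<.085)&(f.max(-1)<70)&(W[...,2]>.03)&(W[...,2]<.07);print("handle",W[r].mean(0).round(4))
E
```

```text
17.6167 [0.50045246 0.12912483 0.26975605] 0.003425197355709739
blade z [0.5764 0.0208 0.0035]
handle [0.4459 0.0461 0.0533]
```

View pics/s5.png

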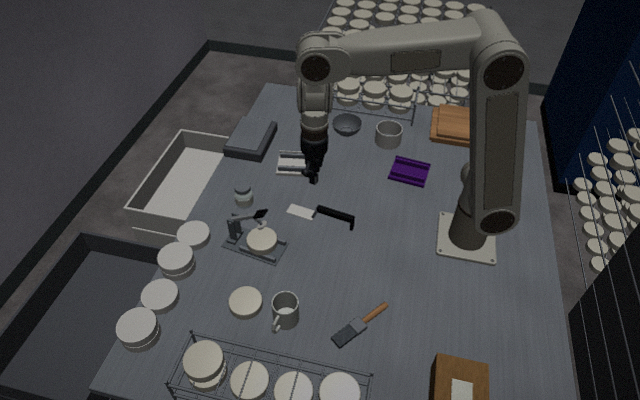

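The cheese is on the gauge at (262,238), the spatula lies flat at (320,214), and the lever is still raised. I move above the paddle next.

Call:
send_rows:
  steps: "-1 0.037 0.019 -0.01 0 0 0;-1 0.037 0.019 -0.01 0 0 0;-1 0.037 0.019 -0.01 0 0 0;-1 0.037 0.0195 -0.01 0 0 0;-1 0 0 -0.01 0 0 0"

```text
clock: 18.08
eef_pos: [0.6479, 0.206, 0.2088]
tool_rot: [0.081, 0.997, -0.0, -0.002]
ft_force: [-1.4, -0.4, -2.3]
grip_width: -0.0005
grasp_force: 0.0
```

Call:
send_rows:
  steps: "-1 0 0 -0.008 0 0 0;-1 0 0 -0.007 0 0 0;-1 0 0 -0.004 0 0 0;-1 0 0 -0.003 0 0 0;-1 0 0 0 0 0 0"

```text
clock: 18.5
eef_pos: [0.6414, 0.2021, 0.1965]
tool_rot: [0.082, 0.997, 0.0, 0.0]
ft_force: [-0.1, -0.2, -0.6]
grip_width: -0.0004
grasp_force: 0.0
```

```bash
cat > lev.py <<'E'
from h import *
o=get_obs();q=o["eef_pos"][:2]-[.6523,.2054];w=-.1617
print(o["clock"],"a",(q@[np.cos(w),np.sin(w)]).round(4),"b",(q@[-np.sin(w),np.cos(w)]).round(4),"z",o["eef_pos"][2].round(4),o["ft_force"].round(1),o["grip_width"].round(4))
E
python3 lev.py
```

```text
Traceback (most recent call last):
  File "lev.py", line 3, in <module>
    print(o["clock"],"a",(q@[np.cos(w),np.sin(w)]).round(4),"b",(q@[-np.sin(w),np.cos(w)]).round(4),"z",o["eef_pos"][2].round(4),o["ft_force"].round(1),o["grip_width"].round(4))
                                                                                                                                                        ^^^^^^^^^^^^^^^^^^^^^
AttributeError: 'float' object has no attribute 'round'
```

Call:
send_rows:
  steps: "-1 0.005 0.0042 0 0 0 0;-1 -0.001 0.0002 -0.006 0 0 0;-1 -0.001 0.0002 -0.006 0 0 0;-1 -0.0015 0.0002 -0.005 0 0 0;-1 -0.0015 0.0002 -0.004 0 0 0"

```text
clock: 18.92
eef_pos: [0.642, 0.2078, 0.1733]
tool_rot: [0.082, 0.997, -0.0, -0.0]
ft_force: [-1.0, 0.3, 1.6]
grip_width: 0.0002
grasp_force: 0.7
```

Call:
send_rows:
  steps: "-1 -0.0015 0.0002 -0.004 0 0 0;-1 -0.0015 0.0002 -0.004 0 0 0;-1 -0.0015 0.0002 -0.004 0 0 0;-1 -0.0015 0.0002 -0.004 0 0 0;-1 -0.0015 0.0002 -0.004 0 0 0"

```text
clock: 19.33
eef_pos: [0.6346, 0.2087, 0.1534]
tool_rot: [0.082, 0.997, -0.0, -0.0]
ft_force: [-0.3, -0.3, 1.6]
grip_width: -0.0005
grasp_force: 0.7
```

```bash
sed -i 's/o\["grip_width"\].round(4)/o["grip_width"]/' lev.py; python3 lev.py
```

```text
19.3333 a -0.018 b 0.0005 z 0.1534 [-0.3 -0.3  1.6] -0.0004974705507381712
```

Call:
send_rows:
  steps: "-1 -0.0015 0.0002 -0.004 0 0 0;-1 -0.0015 0.0002 -0.004 0 0 0;-1 -0.0012 0.0002 -0.004 0 0 0;-1 -0.0012 0.0002 -0.004 0 0 0;-1 -0.001 0.0002 -0.004 0 0 0"

```text
clock: 19.75
eef_pos: [0.6282, 0.2098, 0.1334]
tool_rot: [0.082, 0.997, -0.0, -0.0]
ft_force: [-0.6, -0.5, 1.0]
grip_width: -0.0002
grasp_force: 0.7
```

Call:
send_rows:
  steps: "-1 -0.001 0.0002 -0.004 0 0 0;-1 -0.001 0.0002 -0.003 0 0 0;-1 -0.0008 0 -0.003 0 0 0;-1 -0.0006 0 -0.0025 0 0 0;-1 -0.0005 0 -0.0025 0 0 0"

```text
clock: 20.17
eef_pos: [0.6248, 0.2101, 0.1187]
tool_rot: [0.082, 0.997, -0.0, 0.0]
ft_force: [1.1, -0.1, 1.1]
grip_width: 0.0002
grasp_force: 0.7
```

```bash
python3 lev.py
```

```text
20.1667 a -0.0279 b 0.0003 z 0.1187 [ 1.1 -0.1  1.1] 0.00015380161705441935
```

Now slowly the last 13 mm.

Call:
send_rows:
  steps: "-1 -0.0004 0 -0.002 0 0 0;-1 -0.0004 0 -0.002 0 0 0;-1 -0.0003 0 -0.0015 0 0 0;-1 -0.0003 0 -0.0015 0 0 0;-1 0 0 -0.0015 0 0 0"

```text
clock: 20.58
eef_pos: [0.623, 0.2101, 0.1102]
tool_rot: [0.082, 0.997, -0.0, -0.0]
ft_force: [0.7, 0.4, 1.4]
grip_width: 0.0
grasp_force: 0.7
```

Call:
send_rows:
  steps: "-1 0 0 -0.001 0 0 0;-1 0 0 -0.001 0 0 0;-1 0 0 -0.001 0 0 0;-1 0 0 -0.001 0 0 0;-1 0 0 -0.001 0 0 0"

```text
clock: 21.0
eef_pos: [0.6228, 0.2102, 0.1053]
tool_rot: [0.082, 0.997, -0.0, -0.001]
ft_force: [-1.8, -0.3, 2.0]
grip_width: -0.0002
grasp_force: 1.3
```

```bash
python3 lev.py;python3 - <<'E'
from h import *
c=cam("side");im=c["frame"][190:290,190:330];cv2.imwrite("pics/s6.png",cv2.resize(im,None,fx=5,fy=5,interpolation=cv2.INTER_CUBIC)[...,::-1])
W,_,_=cloud(c);f=c["frame"];z=W[...,2]
q=W[...,:2]-[.6523,.2054];w=-.1617;a=q@[np.cos(w),np.sin(w)];b=q@[-np.sin(w),np.cos(w)]
m=(abs(b)<.012)&(a>0)&(a<.09)&(z>.08)&(z<.16)&(f.max(-1)>40);p=np.polyfit(a[m],z[m],1);print("arm",m.sum(),"slope",p, )
m=(abs(b)<.025)&(a>-.06)&(a<-.005)&(z>.08)&(z<.13);print("paddle",m.sum(),np.median(z[m]))
E
```

```text
21.0 a -0.0299 b -0.0001 z 0.1053 [-1.8 -0.3  2. ] -0.00018337031345764518
arm 136 slope [0.03644023 0.10233521]
paddle 101 0.10552568045343147
```

View pics/s6.png

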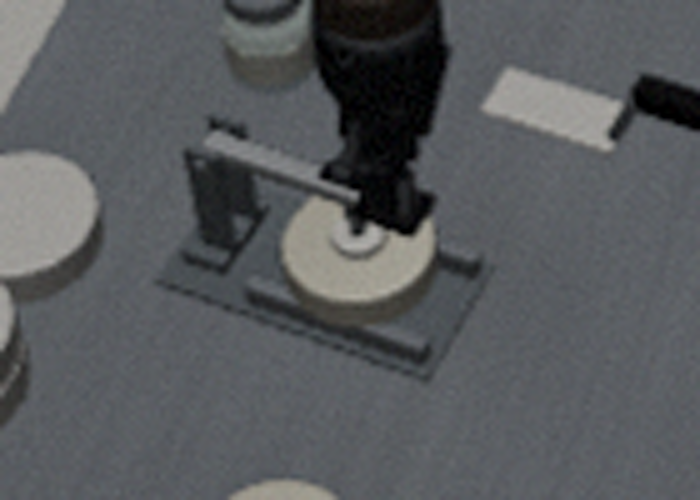

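The crop shows the foot on the middle of the cheese at (357,235) and the fingers on the paddle. I press about 2 mm more to make sure of contact, watching the force.

Call:
send_rows:
  steps: "-1 0 0 -0.0007 0 0 0;-1 0 0 -0.0007 0 0 0;-1 0 0 -0.0006 0 0 0;-1 0 0 0 0 0 0;-1 0 0 0 0 0 0"

```text
clock: 21.47
eef_pos: [0.6228, 0.2102, 0.1032]
tool_rot: [0.082, 0.997, -0.0, -0.001]
ft_force: [-1.4, 0.6, 2.4]
grip_width: -0.0002
grasp_force: 1.3
```

```bash
python3 lev.py
```

```text
21.4667 a -0.0299 b -0.0001 z 0.1032 [-1.4  0.6  2.4] -0.0002402818271997119
```

The force rises with travel, so the foot is on the cheese. I retreat upwards and check.

Call:
send_rows:
  steps: "-1 0 0 0.002 0 0 0;-1 0 0 0.006 0 0 0;-1 0 0 0.02 0 0 0;-1 0 0 0.04 0 0 0;-1 -0.02 0 0.04 0 0 0"

```text
clock: 21.88
eef_pos: [0.6058, 0.2094, 0.2079]
tool_rot: [0.082, 0.997, -0.001, -0.001]
ft_force: [0.5, 0.1, 0.8]
grip_width: 0.0002
grasp_force: 0.0
```

Call:
send_rows:
  steps: "-1 -0.04 -0.02 0.03 0 0 0;-1 -0.04 -0.03 0.02 0 0 0;-1 -0.04 -0.03 0 0 0 0;-1 -0.03 -0.03 0 0 0 0;-1 0 0 0 0 0 0"

```text
clock: 22.3
eef_pos: [0.4723, 0.1126, 0.2468]
tool_rot: [0.083, 0.997, -0.002, -0.004]
ft_force: [0.2, 0.6, -1.1]
grip_width: -0.0001
grasp_force: 0.0
```

Call:
send_rows:
  steps: "-1 0 0 0 0 0 0;-1 0 0 0 0 0 0;-1 0 0 0 0 0 0;-1 0 0 0 0 0 0;-1 0 0 0 0 0 0"

```text
clock: 22.72
eef_pos: [0.4808, 0.1176, 0.247]
tool_rot: [0.081, 0.997, -0.0, -0.0]
ft_force: [0.4, 0.2, 0.2]
grip_width: 0.0
grasp_force: 0.0
```

```bash
python3 - <<'E'
from h import *
w=-.1617;o=get_obs();print(o["clock"],o["eef_pos"],o["ft_force"].round(1))
tiles=[]
for n,(r0,c0) in(("side",(190,190)),("top",(100,220))):
    c=cam(n);W,_,_=cloud(c);f=c["frame"];z=W[...,2];q=W[...,:2]-[.6523,.2054];a=q@[np.cos(w),np.sin(w)];b=q@[-np.sin(w),np.cos(w)]
    m=(abs(b)<.02)&(a>-.055)&(a<-.005)&(z>.08)&(z<.13)&(f.max(-1)<60);print(n,"paddle",m.sum(),np.median(z[m]),np.polyfit(a[m],z[m],1))
    m=(z>.045)&(z<.06)&(np.hypot(a,b)<.065)&(f.min(-1)>95);print("cheese",cv2.minEnclosingCircle((np.c_[a[m],b[m]]*1000).astype(np.float32)),np.median(z[m]))
    tiles.append(cv2.resize(f[r0:r0+100,c0:c0+130],None,fx=3,fy=3,interpolation=cv2.INTER_CUBIC))
cv2.imwrite("pics/end.png",np.hstack(tiles)[...,::-1])
E
```

```text
22.7167 [0.48077028 0.11762754 0.24702246] [0.4 0.2 0.2]
side paddle 120 0.10325989176034622 [0.01690078 0.10342517]
cheese ((2.137157917022705, 2.1681811809539795), 49.65087890625) 0.054015124684665405
  return _methods._mean(a, axis=axis, dtype=dtype,
  ret = ret.dtype.type(ret / rcount)
Traceback (most recent call last):
TypeError: expected non-empty vector for x
```

The lever stayed down (paddle top at 103 mm), the cheese is centred within 3 mm and level, the spatula lies flat and the arm is clear (the top view of the paddle is hidden by the arm).

```bash
python3 -c "
from workcell import *
print(job_done())"
```

```text
the job is handed in; nothing more can be done
None
```

The job is handed in at about 23 s on the robot's clock: the cheese is on the gauge's rails within about 3 mm of centre, the foot was lowered gently onto it after the spatula was drawn out, and the spatula lies flat on the table.

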